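Weigh two clay heads and set out the solid one

ROBOT

A 6-joint arm with a two-finger parallel gripper is mounted at the origin on the work surface. World frame = base frame: x ahead of the robot, y to its left, z up, the work surface at z = 0. Lengths are in m, angles in rad, forces in N, time in s.
With the tool pointing down it reaches from about 0.3 to 0.825 m from the base axis. Payload 5.4 kg.
Tool frame: the origin (TCP) lies at the very end of the fingers, on their centre line; the grasp point (between the pads) lies 19 mm behind it; z points along the fingers, y is the line along which they close (so a half turn about z gives the same grasp; the last joint's range is limited). The gripper opens to 92 mm and grips with 3 to 60 N. Pads are 20 mm wide; open, the fingers measure 128 mm over their backs; the gripper's body (75 mm by 189 mm) begins 69 mm behind the grasp point.
Start: joints at [-1.372, 0.158, 1.597, -0, 1.386, -0.21], TCP at [0.229, -0.528, 0.215] pointing down, gripper open.
Joint ranges: [-2.91, 2.91], [-0.94, 2.29], [0.18, 2.7], [-1.29, 4.43], [0.17, 2.64], [-3, 3]. Speed limits (rad/s): [2.57, 2.57, 3.14, 3.14, 3.14, 3.14].

INTERFACE

Orientations are given as a rotation vector (axis times angle).
In Python, from workcell import bot gives the robot as it stands. Calls block until the motion is done:
- bot.goto(position, orientation): joint-space move of the TCP to a pose.
- bot.line_to(position, rot=None, max_speed=0.15): straight line of the TCP; rot=None keeps the orientation; max_speed is the mean speed in m/s.
- bot.set_joints(angles): joint-space move.
- bot.set_gripper(opening, newtons=None): opening from 0.0 (shut) to 1.0 (fully open); newtons is the grip in N (None keeps the last); returns when the fingers have stopped.
- bot.hold(seconds).
- bot.inverse_kinematics(position, orientation): joint angles nearest the present ones, or None.
- bot.read_camera(name): name is "side" or "top"; returns a dict with "pixels" (420x560x3 uint8, blue, green, red), "fx", "fy", "cx", "cy" (pixels), "k1" (the pictures are not rectified: a ray, as slopes to the right and down, at radius r is drawn at 1 + k1 r^2 times it, then the intrinsics apply), "R" (3x3) and "t" (3): a world point X has camera coordinates R X + t. Camera axes: x right, y down, z forward; pixel columns grow to the right and rows downward; lengths in m; the calibration is good to about 2 mm. A picture is of the moment at which its call begins. There is no depth.
A pose or a line that the arm cannot do raises bot.MotionError and nothing moves.
- bot.job_done(): hands the job in; it is judged then, once.
Readings, each from a call of its own:
- bot.current_clock(): time.
- bot.current_joints(): joint angles.
- bot.current_joint_vel(): joint speeds.
- bot.current_effort(): joint torques, N m.
- bot.current_ee_pos(): TCP position.
- bot.current_tool_rot(): TCP orientation.
- bot.current_contact_force(): force on the tool from outside, world axes, zero at the start.
- bot.current_ft_torque(): the same for the moment, N m.
- bot.current_opening(): opening from 0.0 (shut) to 1.0 (fully open).
- bot.current_grip_force(): force on a finger pad.
Only numpy, scipy, OpenCV 4.12 (cv2) and the standard library are available. Lean on these libraries where they do the work, as an engineer would, in place of code of your own. Each camera call takes 0.05 s, during which the arm holds its last target. There are 200 camera calls.

TASK

The two clay heads look alike, but one is solid and one is hollow. Weigh them against each other on the balance, one standing on each pan, and let go to see which is heavier; then set the heavier one upright in the middle of the steel plate on the black board and leave the lighter one standing on its pan. Set them down gently, and leave the other things on the table where they are.

Things in the scene. Friction and masses are not known exactly. Their poses are not given: they have to be found in the camera images.
- head_a_mid (a point): centre of one of two fired grey-clay heads, alike outside: 77 mm tall, a flat round foot 44 mm across widening evenly to 54 mm at 50 mm up, domed above, small nose high on one side. 0.12 to 0.27 kg. Stands on the table at the start, to the robot's right. The point is on its axis, 40 mm above its foot (52 mm across there, a good grip); z up its axis, x to the nose
- head_b_mid (a point): centre of the second of two fired grey-clay heads, alike outside: 77 mm tall, a flat round foot 44 mm across widening evenly to 54 mm at 50 mm up, domed above, small nose high on one side. 0.12 to 0.27 kg. Stands on the table at the start, to the robot's right. The point is on its axis, 40 mm above its foot (52 mm across there, a good grip); z up its axis, x to the nose
- pan_left_top (a point): left (+y) pan of the balance, a flat steel disc 104 mm across, 8 mm thick. The point is the centre of its top face, z up. It stays level as it rises and sinks: 100 mm above the table when the beam is level, 16 mm higher or lower at the stops. It sinks freely under a load; where on the pan the load stands does not matter
- pan_right_top (a point): right (-y) pan of the balance, a flat steel disc 104 mm across, 8 mm thick. The point is the centre of its top face, z up. It stays level as it rises and sinks: 100 mm above the table when the beam is level, 16 mm higher or lower at the stops. It sinks freely under a load; where on the pan the load stands does not matter
- beam (a joint): tilt of the balance beam in rad: 0 level, positive when the left (+y) pan is down, negative when the right pan is down, stops at about +0.15 and -0.15. Empty it levels itself; one head, or the difference between the two, carries it to a stop in about a second
- balance: the balance's fixed grey base, 90 mm by 290 mm, 18 mm high; origin at the centre of its underside, on the table; y runs along the beam from right pan to left pan, z up. It stands before the robot, turned a little. Pan centres 220 mm apart; between them a column, pointer and white dial, at most 122 mm above the table
- plate_top (a point): centre of the top face of a dark steel plate, 110 mm square, that lies in the middle of the black modelling board, to the robot's left; its top is 15 mm above the table; z up, x and y along its sides
- board: the black modelling board, fixed, 200 mm square and 12 mm thick, which carries the 3 mm steel plate; origin at the centre of its underside, axes as its sides
- head_a: the head of head_a_mid; origin at the centre of its foot. One of the two heads is solid and at least 70 g heavier than the other, which is hollow; which one changes from start to start and cannot be seen
- head_b: the head of head_b_mid; origin at the centre of its foot
- peg_a: bystander: wooden clothes peg lying near the heads, 74 x 10 x 12 mm; origin at the centre of its underside, x along it
- peg_b: bystander: another such clothes peg, in front of the balance
- spatula: bystander: wood-handled modelling spatula lying in front of the balance, 190 mm long along its x; origin on its underside
- tool_cup: bystander: white plastic cup with tools standing in it, 76 mm across, 170 mm tall with the tools, at the back; origin at the centre of its foot
- spray_bottle: bystander: white spray bottle with black head, 64 mm across, 146 mm tall, at the back; origin at the centre of its foot
- clay_mask: bystander: low lump of dried clay, 84 mm across, 44 mm high, at the back; origin at the centre of its underside
- pencil: bystander: orange pencil lying at the right back, 168 mm long, 8 mm thick, along its x; origin below its middle

How it is judged:
On the way:
1. one head stands on each pan, the hand touches neither head nor pan, and the beam lies over to one side at rest (((horizontal distance between head_a_mid and pan_left_top below 0.04 m and z of head_a_mid in the frame of pan_left_top between 0.034 and 0.046 m and angle between each of head_a_mid, head_b_mid's own z axis and vertical below 0.12 rad and horizontal distance between head_b_mid and pan_right_top below 0.04 m and z of head_b_mid in the frame of pan_right_top between 0.034 and 0.046 m) or (horizontal distance between head_b_mid and pan_left_top below 0.04 m and z of head_b_mid in the frame of pan_left_top between 0.034 and 0.046 m and angle between each of head_b_mid, head_a_mid's own z axis and vertical below 0.12 rad and horizontal distance between head_a_mid and pan_right_top below 0.04 m and z of head_a_mid in the frame of pan_right_top between 0.034 and 0.046 m)) and (value of joint beam above 0.1 rad or value of joint beam below -0.1 rad) and velocity of joint beam between -0.05 and 0.05 rad/s and contact force between each of the arm, the fingers and anything else below 0.2 N), for 0.4 s.
At the end, for the whole second after the job is handed in: The heavier head (seen by the weight it rests on the board with, over 1.72 N) stands upright within 0.1 rad on the steel plate, its axis within 30 mm of the plate's centre; the lighter head stands upright on either pan, its axis within 40 mm of the pan's centre; both are at rest (((horizontal distance between head_a_mid and plate_top below 0.03 m and z of head_a_mid in the frame of plate_top between 0.034 and 0.046 m and angle between head_a_mid's own z axis and vertical below 0.1 rad and contact force between head_a and board above 1.72 N and ((horizontal distance between head_b_mid and pan_left_top below 0.04 m and z of head_b_mid in the frame of pan_left_top between 0.034 and 0.046 m and angle between head_b_mid's own z axis and vertical below 0.12 rad) or (horizontal distance between head_b_mid and pan_right_top below 0.04 m and z of head_b_mid in the frame of pan_right_top between 0.034 and 0.046 m and angle between head_b_mid's own z axis and vertical below 0.12 rad)) and linear speed of each of head_a, head_b below 0.02 m/s) or (horizontal distance between head_b_mid and plate_top below 0.03 m and z of head_b_mid in the frame of plate_top between 0.034 and 0.046 m and angle between head_b_mid's own z axis and vertical below 0.1 rad and contact force between head_b and board above 1.72 N and ((horizontal distance between head_a_mid and pan_left_top below 0.04 m and z of head_a_mid in the frame of pan_left_top between 0.034 and 0.046 m and angle between head_a_mid's own z axis and vertical below 0.12 rad) or (horizontal distance between head_a_mid and pan_right_top below 0.04 m and z of head_a_mid in the frame of pan_right_top between 0.034 and 0.046 m and angle between head_a_mid's own z axis and vertical below 0.12 rad)) and linear speed of each of head_b, head_a below 0.02 m/s))); the robot touches nothing.
It fails at once if a head tips over (leans more than 0.6 rad) (angle between any of head_a, head_b's own z axis and vertical above 0.6 rad).
It fails at once if a head is dropped from over 25 mm (moves faster than 0.7 m/s with no finger on it) ((linear speed of head_a above 0.7 m/s and contact force between the fingers and head_a below 0.1 N) or (linear speed of head_b above 0.7 m/s and contact force between the fingers and head_b below 0.1 N)).
It fails at once if a head is pushed hard on to the board or a pan (over 40 N) (contact force between any of head_a, head_b and board above 40 N or contact force between any of head_a, head_b and balance above 40 N).
It fails at once if a bystander is moved by more than 30 mm (distance of any of peg_a, peg_b, spatula, tool_cup, spray_bottle, clay_mask, pencil from where it was at the start of the episode above 0.03 m).
It also fails if it takes over 72 s, if anything falls off the work surface, if the arm or the gripper's body presses on something with over 40 N, if the wrist force passes 120 N, or if a joint passes its speed limit or range.

## Working session

There is one attempt and no reset: what is moved stays moved. The work goes in short steps, each a Python script; the robot and the scene stay as the last script left them, time stands still between calls to the robot, and variables do not carry over. Pictures are saved under pics/ and viewed, at most 10 in all, crops included, and the job is handed in when it is done.

```bash
mkdir -p pics; ls; python3 - <<'E'
from workcell import bot
import cv2
for n in("top","side"):
    c=bot.read_camera(n); cv2.imwrite(f"pics/{n}0.png",c["pixels"]); print(n,{k:v for k,v in c.items() if k!="pixels"})
print(bot.current_clock(),bot.current_tool_rot())
E
```

```text
pics
top {'fx': 542.9992177711147, 'fy': 542.9992177711147, 'cx': 279.0104088457745, 'cy': 204.68783308271549, 'k1': -0.03570250096850195, 'R': array([[ 0.02837998, -0.99958407, -0.00512488],
       [-0.99617597, -0.02785865, -0.08280895],
       [ 0.08263174,  0.0074554 , -0.99655226]]), 't': array([-0.03277547,  0.56065944,  1.57321493])}
side {'fx': 429.6470586097026, 'fy': 429.6470586097026, 'cx': 288.7240935249172, 'cy': 212.3353164270797, 'k1': -0.024965254404911475, 'R': array([[ 0.98128969, -0.19164993,  0.0184619 ],
       [-0.11664393, -0.66803908, -0.73492719],
       [ 0.15318202,  0.71902301, -0.67789467]]), 't': array([-0.54322077,  0.1141817 ,  0.87127093])}
0.1 [-3.07456590e+00 -6.37336970e-01  2.14423465e-05]
```

View pics/top0.png

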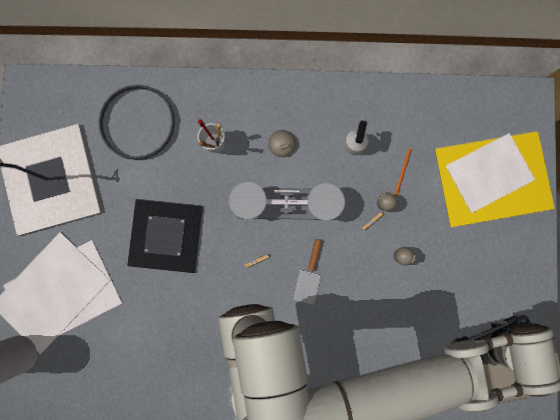

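View pics/side0.png

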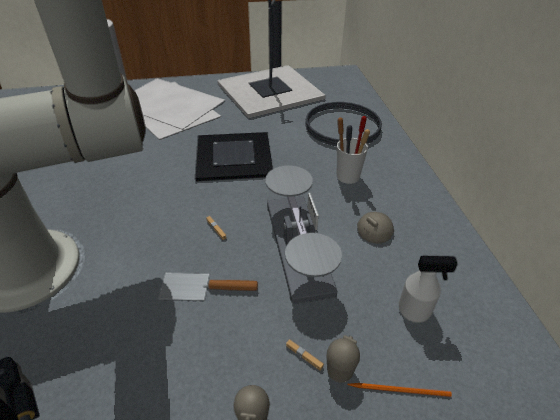

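The top view shows the heads at (388,202) and (404,256), the pans at (248,200) and (326,202), and the plate at (164,236). The side view agrees. The pencil and peg_a lie close to the first head, so the fingers should close along world y there.

```bash
cat > h.py <<'E'
import cv2, numpy as np
from workcell import bot
from scipy.spatial.transform import Rotation as Rot
def ray(c,uv,z):
    K=np.array([[c["fx"],0,c["cx"]],[0,c["fy"],c["cy"]],[0,0,1]])
    p=cv2.undistortPoints(np.array([[uv]],float),K,np.array([c["k1"],0,0,0]))[0,0]
    R,t=np.array(c["R"]),np.array(c["t"]); o=-R.T@t; d=R.T@np.array([*p,1])
    return o+d*(z-o[2])/d[2]
def comp(m,uv,r):
    w=np.zeros_like(m); cv2.circle(w,tuple(int(v) for v in uv),r,255,-1); m=cv2.bitwise_and(m,w)
    n,l,s,ce=cv2.connectedComponentsWithStats(m)
    i=1+np.argmax(s[1:,4]); return ((l==i)*255).astype(np.uint8),s[i],ce[i]
def insc(m):
    d=cv2.distanceTransform(m,cv2.DIST_L2,5); v=d.max(); ys,xs=np.where(d>v-.6); return (xs.mean(),ys.mean()),v
def heads_mask(im):
    b,g,r=[im[...,i].astype(int) for i in range(3)]; return ((r-b>5)*255).astype(np.uint8)
def down(phi): # finger closing line (tool y) at angle phi from world y
    x=np.array([np.cos(phi),np.sin(phi),0]);z=np.array([0,0,-1.]);y=np.cross(z,x)
    return Rot.from_matrix(np.c_[x,y,z]).as_rotvec()
E
python3 - <<'E'
from h import *
c=bot.read_camera("top"); im=c["pixels"]; hm=heads_mask(im)
for uv in((388,202),(404,256)):
    m,s,ce=comp(hm,uv,16); p,r=insc(m); print("head",s,ce,p,r,ray(c,p,.05))
g=cv2.cvtColor(im,cv2.COLOR_BGR2GRAY)
print("grey",g[200,240],g[215,286],g[180,286],g[225,250],g[236,164],g[236,140])
for uv in((248,200),(326,202)):
    m=((g>g[225,250]+12)*255).astype(np.uint8); m,s,ce=comp(m,uv,24); p,r=insc(m);print("pan",s,p,r,ray(c,p,.1),ray(c,ce,.1))
m=((g<g[236,140]+14)*255).astype(np.uint8); m,s,ce=comp(m,(164,236),60)
k=cv2.findContours(m,cv2.RETR_EXTERNAL,cv2.CHAIN_APPROX_NONE)[0]; k=max(k,key=cv2.contourArea); q=cv2.minAreaRect(k); print("board",q,ray(c,q[0],.012),ray(c,(164.5,236.5),.015))
print(Rot.from_rotvec(bot.current_tool_rot()).as_matrix().round(2))
for P in([.5,-.3,.2],[.6,.27,.2],[.45,.3,.2]):
    for phi in(-1.5,0,1.5): print(P,phi,bot.inverse_kinematics(P,down(phi)))
E
```

```text
head [377 189  23  22 317] [387.72555205 200.52681388] (np.float64(386.8), np.float64(201.4)) 8.7876 [ 0.57739314 -0.32861132  0.05      ]
head [394 247  22  18 297] [404.39057239 255.79124579] (np.float64(404.0), np.float64(255.5)) 8.7876 [ 0.4228419  -0.38003353  0.05      ]
grey 154 108 131 125 69 41
pan [ 229  182   37   37 1047] (np.float64(247.0), np.float64(199.75)) 17.575197 [0.56635721 0.07248549 0.1       ] [0.56597545 0.07260937 0.1       ]
pan [ 302  183   42   37 1058] (np.float64(325.5), np.float64(201.5)) 17.378298 [ 0.56757635 -0.14735775  0.1       ] [ 0.56843056 -0.14626519  0.1       ]
board ((164.76986694335938, 235.68630981445312), (68.6732177734375, 67.15528869628906), 6.009005546569824) [0.46097725 0.31793478 0.012     ] [0.45850006 0.31797645 0.015     ]
[[ 0.92  0.4  -0.  ]
 [ 0.4  -0.92  0.  ]
 [ 0.   -0.   -1.  ]]
[0.5, -0.3, 0.2] -1.5 [-7.47523655e-01  1.89995128e-01  1.59039935e+00 -8.88178420e-16
  1.36119817e+00  2.32327267e+00]
[0.5, -0.3, 0.2] 0 [-7.47523655e-01  1.89995128e-01  1.59039935e+00 -4.44089210e-16
  1.36119817e+00  8.23272672e-01]
[0.5, -0.3, 0.2] 1.5 [-7.47523655e-01  1.89995128e-01  1.59039935e+00 -4.44089210e-16
  1.36119817e+00 -6.76727328e-01]
[0.6, 0.27, 0.2] -1.5 [ 2.39597621e-01  3.80355657e-01  1.35885924e+00 -4.44089210e-16
  1.40237775e+00 -2.97279136e+00]
[0.6, 0.27, 0.2] 0 [ 2.39597621e-01  3.80355657e-01  1.35885924e+00 -4.44089210e-16
  1.40237775e+00  1.81039395e+00]
[0.6, 0.27, 0.2] 1.5 [ 2.39597621e-01  3.80355657e-01  1.35885924e+00 -8.88178420e-16
  1.40237775e+00  3.10393948e-01]
[0.45, 0.3, 0.2] -1.5 [ 3.64450038e-01  8.14400824e-02  1.71034951e+00 -4.44089210e-16
  1.34980306e+00 -2.84793894e+00]
[0.45, 0.3, 0.2] 0 [ 3.64450038e-01  8.14400824e-02  1.71034951e+00 -4.44089210e-16
  1.34980306e+00  1.93524636e+00]
[0.45, 0.3, 0.2] 1.5 [ 3.64450038e-01  8.14400824e-02  1.71034951e+00 -8.88178420e-16
  1.34980306e+00  4.35246365e-01]
```

```bash
cat >> h.py <<'E'
def pick(xy,foot,phi,lift=.25,slow=.1,vlift=.1):
    r=down(phi); bot.goto([*xy,lift],r); bot.set_gripper(1.0,15)
    bot.line_to([*xy,foot+.021],max_speed=slow); f0=np.array(bot.current_contact_force())
    bot.set_gripper(0,15); print("closed",bot.current_opening(),bot.current_grip_force())
    bot.line_to([*xy,foot+.051],max_speed=.04); bot.line_to([*xy,lift],max_speed=vlift); bot.hold(.3)
    print("grip",bot.current_opening(),bot.current_grip_force(),"dF",np.array(bot.current_contact_force())-f0)
def place(xy,foot,phi,high=.25):
    bot.goto([*xy,high],down(phi)); bot.line_to([*xy,foot+.021+.03],max_speed=.12)
    bot.line_to([*xy,foot+.021],max_speed=.035); print("Fz",bot.current_contact_force())
    bot.set_gripper(.85); bot.hold(.2)
def pic(n,f,box=None):
    c=bot.read_camera(n); im=c["pixels"]
    if box: im=cv2.resize(im[box[1]:box[3],box[0]:box[2]],None,fx=2,fy=2)
    cv2.imwrite("pics/"+f,im); return c
E
python3 - <<'E'
from h import *
pick((.577,-.328),0,0)
place((.5675,-.147),.0855,1.5)
bot.line_to([.5675,-.147,.25],max_speed=.12)
bot.goto([.423,-.380,.25],down(0))
c=pic("side","s1.png"); pic("top","t1.png"); print(bot.current_clock())
E
```

```text
closed 0.5704889497852138 14.999978660198394
grip 0.5735382260924401 14.99980664695613 dF [ 0.93957899  0.66336227 -0.83195823]
Fz [-0.45495094 -0.2276121  -1.0722005 ]
14.8417
```

View pics/s1.png

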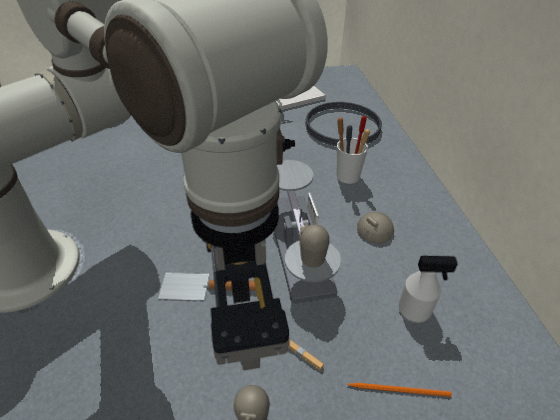

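View pics/t1.png

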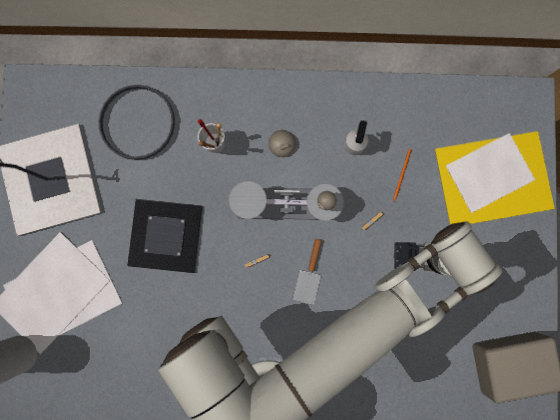

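Head 1 stands upright on the right pan, at top (326,200) and side (314,245), and that pan is down. Peg and pencil have not moved. Next is head 2, onto the raised left pan.

```bash
python3 - <<'E'
from h import *
pick((.423,-.380),0,0)
place((.5665,.0725),.1175,1.5,.28)
bot.hold(1.2)
bot.line_to([.5665,.0725,.28],max_speed=.12)
bot.goto([.46,.25,.28],down(1.5)); bot.hold(.5)
pic("side","s2.png",(200,120,420,330)); pic("top","t2.png",(200,140,380,260)); print(bot.current_clock())
E
```

```text
closed 0.5754299272087061 14.999958900734782
grip 0.5795396769566178 14.999719000188634 dF [ 1.32903267  0.82910953 -2.52304529]
Fz [ 0.87028408  0.33814089 -2.49825624]
30.4833
```

View pics/s2.png

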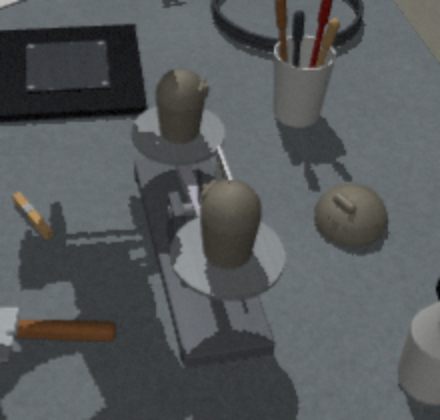

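View pics/t2.png

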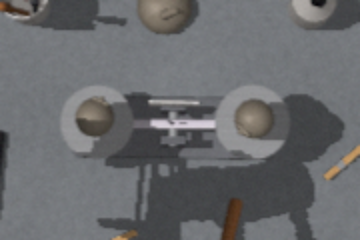

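Both heads stand upright. The left pan is down: side row about 186 against 181 when level. The right pan is up: row 247 against 254. The wrist force on lifting agrees (2.5 N against 0.8 N), so head 2 on the left is the heavier. It goes to the plate.

```bash
python3 - <<'E'
from h import *
r=down(1.5)
pick((.5665,.0725),.0845,1.5,lift=.28)
place((.460,.318),.0165,1.5,.2)
bot.line_to([.460,.318,.25],max_speed=.12)
bot.set_joints(np.array(bot.current_joints())+[.7,0,0,0,0,0]); bot.hold(.3)
c=pic("side","s3.png"); t=pic("top","t3.png",(110,150,380,290))
m,s,ce=comp(heads_mask(t["pixels"]),(164,234),22); p,_=insc(m); print(s,ray(t,p,.065)); print(bot.current_clock())
E
```

```text
closed 0.5777202941416663 14.99995943508111
grip 0.5780319133896751 14.9997602077201 dF [-0.91433124 -0.98574835 -2.38714171]
Fz [-0.70138033  0.41968073 -2.51926719]
[152 226  21  19 290] [0.46019227 0.31586533 0.065     ]
44.9167
```

View pics/s3.png

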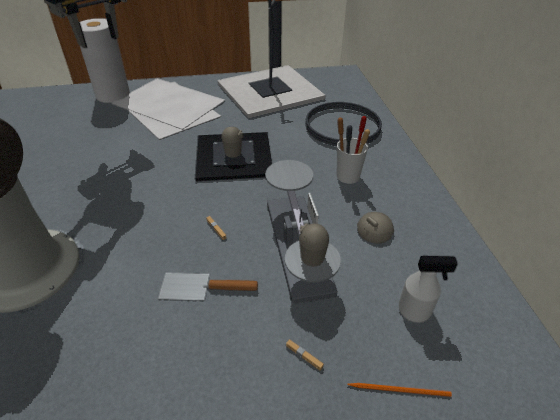

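View pics/t3.png

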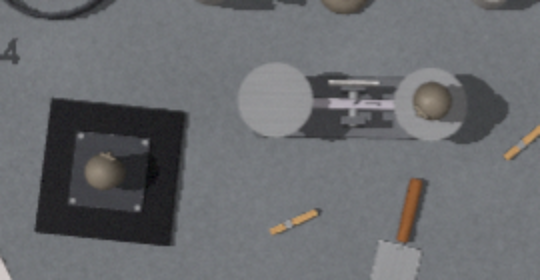

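Head 2 stands upright in the middle of the plate, at top crop (105,171) and side (232,145). Head 1 stands on the right pan at side (314,245). Nothing else has been disturbed.

```bash
python3 -c "
from workcell import bot
print(bot.job_done())"
```

```text
the job is handed in; nothing more can be done
None
```

The job is handed in: the balance showed the head I put on the left pan to be the heavier, and it now stands upright in the middle of the steel plate, with the lighter head still standing on the right pan and nothing else on the table visibly moved (the hand-in returned no verdict).

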